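# Open the slide safe by its code and set out the cassette

### The arm

A 7-joint arm with a two-finger parallel gripper is mounted at the origin on the work surface. World frame = base frame: x ahead of the robot, y to its left, z up, the work surface at z = 0. Lengths are in m, angles in rad, forces in N, time in s.
With the tool pointing down it reaches from about 0.35 to 0.775 m from the base axis. Payload 3.1 kg.
Tool frame: the origin (TCP) lies at the centre of the arm's flange, where the gripper is bolted on; the fingertips stand 173 mm ahead of it and the grasp point (between the pads) lies 155 mm ahead of it (env.hold_point_z is the z of the grasp point in the tool frame, in m); z points along the fingers, y is the line along which they close (so a half turn about z gives the same grasp; the last joint's range is limited). The gripper opens to 85 mm and grips with 20 to 120 N. Pads are 22 mm wide; open, the fingers measure 114 mm over their backs; the gripper's body (76 mm by 85 mm) begins 54 mm behind the grasp point. The pads swing forward as they close: fully open they stand 13 mm farther back than shut.
Start: joints at [1.27, 0.311, 0.014, 1.512, -0.004, 1.319, -0.027], TCP at [0.141, -0.532, 0.405] pointing down, gripper open.
Joint ranges: [-2.7, 2.7], [-0.3, 1.91], [-1.27, 1.3], [0.12, 2.57], [-1.44, 4.58], [0.2, 2.03], [-3.05, 3.05]. Speed limits (rad/s): [2.79, 2.79, 3.14, 3.14, 3.14, 3.14, 3.14].

### API

Orientations are given as a unit quaternion [w, x, y, z].
In Python, from plant import env, optics, job gives the robot as it stands.
- The arm moves only by the tool step_arm, never from a script. Its argument "targets" is a list that holds one entry, the list of rows, each a list of 5 numbers: the shift along the tool's x, y, z scaled (see below), then the turn about the tool's z scaled (see below), then the closure, from -1 (fully open) to 1 (shut). A call has 1 to 20 rows; each row shifts and turns the commanded pose from where the row before left it, along the tool's axes as they then stand; what a row does not reach is not made up. The controller multiplies each number of a shift by 0.25 m and each number of a turn by 0.08 rad. A row lasts 1/10 s, in which the tool goes at most 50 mm and 8.59 degrees, less where a joint would pass 70% of its speed; a pose out of reach is approached as far as the arm can. A call with a number of a shift or a turn outside -1 to 1 is refused whole. A call with a gripper value outside its range is refused whole. The fingers move at their own pace and stop on an object; the grip force is fixed at half the most. Time passes only in rows, so rows that do not move let the fingers close. It gives the time, the measured TCP pose, the force, the opening and the grip force at its end, in the units of the state.
- env.get_obs(): the state, without advancing time (a new reading comes with each control period).
- optics.snapshot(name): name is "scene" or "side" or "wrist"; returns a dict with "img" (384x512x3 uint8, red, green, blue), "fx", "fy", "cx", "cy" (pixels), "xyz" and "attitude" of the camera in the world. Camera axes: x right, y down, z forward; pixel columns grow to the right and rows downward; lengths in m; the calibration is good to about 2 mm. A picture is of the moment at which its call begins. There is no depth.
- job.hand_in(): hands the job in; it is judged then, once.
The state is a dict: "clock": time; "joint_pos": joint angles; "qd": joint speeds; "joint_torque": joint torques, N m; "position": TCP position; "tcp_rot": TCP orientation; "force": force on the tool from outside, world axes, zero at the start; "torque": the same for the moment, N m; "gripper_width": finger opening in m; "finger_force": force on a finger pad.
Only numpy, scipy, OpenCV 4.12 (cv2) and the standard library are available. Lean on these libraries where they do the work, as an engineer would, in place of code of your own. Each camera call takes 0.05 s, during which the arm holds its last target. There are 200 camera calls.

### The job

Unlock the grey slide safe: point each dial at its code mark, counting clockwise from the thick zero mark nearest the lid, 2 on the round plate, 5 on the square one and 7 on the diamond. Then slide the lid fully open by its fin, lift out the slide cassette and set it down upright and flat on the free floor of the steel tray, without dropping it. Leave everything else standing where it is, and leave the lid open.

Things in the scene. Friction and masses are not known exactly. Their poses are not given: they have to be found in the camera images.
- safe: Fixed grey slide safe, 200 (x) x 270 (y) x 60 mm high; origin at its underside, +x to the lid side, away from the robot. The lock head fills x = -97..0 mm, deck at z = 60. The cavity under the lid lies at x = 0..97, y = -129..129 mm, floor at z = 6; walls 6 thick, 53 high. Position and yaw vary.
- dial_round (a joint): Angle (rad) of the black dial on a round plate, 60 mm across. Turns endlessly both ways, light friction, stays put. Skirt 38 mm wide; upright bar grip 36 long, 12 wide, from 9 to 33 mm above the deck; white line on the pointer half. 0 = pointer at the thick mark; grows clockwise from above, may exceed 0..2 pi. Code: mark 2, 1.5708 rad (modulo 2 pi).
- grip_round (a point): Centre of the top of that dial's bar, on the dial's axis, 93 mm above the bench. Its x axis points along the bar to the pointer end. The three dials stand 80 mm apart in a row along the safe's y, 49 mm towards the robot from the safe's origin; which is where varies.
- pointer_round (a point): Pointer nose of the dial on the round plate, 24 mm from the dial's axis.
- mark_round (a point): Point over mark 2 of the round plate, 24 mm from the dial's axis, at the pointer's height: where its pointer must point. The 8 black marks on a plate are 45 degrees apart; the thick one, nearest the lid, is 0, and they count clockwise from above.
- dial_square (a joint): Angle (rad) of the black dial on a square plate, 58 mm, sides parallel to the safe. Turns endlessly both ways, light friction, stays put. Skirt 38 mm wide; upright bar grip 36 long, 12 wide, from 9 to 33 mm above the deck; white line on the pointer half. 0 = pointer at the thick mark; grows clockwise from above, may exceed 0..2 pi. Code: mark 5, 3.9270 rad (modulo 2 pi).
- grip_square (a point): Centre of the top of that dial's bar, on the dial's axis, 93 mm above the bench. Its x axis points along the bar to the pointer end. The three dials stand 80 mm apart in a row along the safe's y, 49 mm towards the robot from the safe's origin; which is where varies.
- pointer_square (a point): Pointer nose of the dial on the square plate, 24 mm from the dial's axis.
- mark_square (a point): Point over mark 5 of the square plate, 24 mm from the dial's axis, at the pointer's height: where its pointer must point. The 8 black marks on a plate are 45 degrees apart; the thick one, nearest the lid, is 0, and they count clockwise from above.
- dial_diamond (a joint): Angle (rad) of the black dial on a square plate, 58 mm, standing on its corner like a diamond. Turns endlessly both ways, light friction, stays put. Skirt 38 mm wide; upright bar grip 36 long, 12 wide, from 9 to 33 mm above the deck; white line on the pointer half. 0 = pointer at the thick mark; grows clockwise from above, may exceed 0..2 pi. Code: mark 7, 5.4978 rad (modulo 2 pi).
- grip_diamond (a point): Centre of the top of that dial's bar, on the dial's axis, 93 mm above the bench. Its x axis points along the bar to the pointer end. The three dials stand 80 mm apart in a row along the safe's y, 49 mm towards the robot from the safe's origin; which is where varies.
- pointer_diamond (a point): Pointer nose of the dial on the diamond plate, 24 mm from the dial's axis.
- mark_diamond (a point): Point over mark 7 of the diamond plate, 24 mm from the dial's axis, at the pointer's height: where its pointer must point. The 8 black marks on a plate are 45 degrees apart; the thick one, nearest the lid, is 0, and they count clockwise from above.
- lid (a joint): Travel (m) of the steel lid: 0 shut, 0.09 fully open. Slides towards the safe's +x (away from the dials) with about 2 N of friction and stays. The lock really blocks it after 5 to 20 mm of play (by force) until all three dials are at their marks (within about 9 degrees).
- lid_fin (a point): Centre of the top of the black upright fin on the lid by which it is slid: 60 long across the sliding direction, 12 thick, 26 high, top 86 mm above the bench (lid surface at 60). Moves with the lid. Shut, it lies 30 mm to the +x side of the safe's origin.
- cassette: Loose slide cassette in the safe's cavity: closed box of grey and white plastic, 76 (its x) x 30 (its y) x 34 mm high, about 90 g; origin at the centre of its underside, z up. Its long side lies about along the safe's x; it stands on the cavity's left or right half.
- tray: Fixed stainless tray, open-topped, 130 (x) x 200 (y) x 13 mm, walls 4 mm, inner floor 4 mm above the bench; origin at the centre of its underside. A dish stands in its +y half; the -y half is free.
- vial: Bystander: small amber oil vial, 24 across, 36 high, standing in the cavity beside the cassette (at least 60 mm centre to centre). Origin at the underside, as for all bystanders.
- dish: Bystander: clear shallow round dish, 68 across, 14 high, in the tray's +y half, about 50 mm from the tray's middle.
- bottle: Bystander: white bottle, 54 across, 150 high, standing between the robot and the dials, about 155 mm to the -x side of the safe's origin.
- flask: Bystander: amber bottle, 70 across, 160 high.
- beaker: Bystander: small glass beaker, 50 across, 60 high, near the tray's robot side.
- marker: Bystander: black marker pen, 132 long along its x, 12 thick, lying beyond the tray.
- tipbox: Bystander: grey box, 85 x 120 x 55 high.
There are look-alikes about, which are no part of the job. Several things have the shape of the tray; the one meant has the colours described above.

How it is judged:
By the outcome, as a careful person would: the job done as asked, in the order asked, and still so for the second after the job is handed in, with the robot touching nothing.
It also fails if it takes over 72 s, if anything falls off the work surface, if the arm or the gripper's body presses on something with over 40 N, if the wrist force passes 120 N, or if a joint passes its speed limit or range.

## Working session

There is one attempt and no reset: what is moved stays moved. The work goes in short steps, Python scripts to look and compute and a tool call to move; the robot and the scene stay as the last step left them, time stands still between calls to the robot, and variables do not carry over. Pictures are saved under pics/ and viewed, at most 10 in all, crops included, and the job is handed in when it is done.

Besides the shell and the picture viewer there is one more tool, called after "Request:" by a JSON object that holds its "api" and its "payload", one argument or row to a line. step_arm: Moves the arm, as the interface text tells. Its arguments: {"type":"object","properties":{"targets":{"type":"array"}},"required":["targets"]}

```bash
mkdir -p pics; ls; cat > h.py <<'E'
import numpy as np, cv2, pickle
from scipy.spatial.transform import Rotation as R
from plant import env, optics, job
def rot(q): return R.from_quat([q[1],q[2],q[3],q[0]]).as_matrix()
def snap(cam,tag):
    s=optics.snapshot(cam); cv2.imwrite(f'pics/{tag}.png',s['img'][:,:,::-1]); pickle.dump(s,open(f'pics/{tag}.pkl','wb')); return s
def load(tag): return pickle.load(open(f'pics/{tag}.pkl','rb'))
def ray(s,u,v):
    d=rot(s['attitude'])@np.array([(u-s['cx'])/s['fx'],(v-s['cy'])/s['fy'],1]); return np.array(s['xyz']),d
def onplane(s,u,v,z):
    o,d=ray(s,u,v); return o+d*(z-o[2])/d[2]
def proj(s,p):
    c=rot(s['attitude']).T@(np.array(p)-s['xyz']); return np.array([s['cx']+s['fx']*c[0]/c[2],s['cy']+s['fy']*c[1]/c[2]])
def tri(s1,p1,s2,p2):
    o1,d1=ray(s1,*p1);o2,d2=ray(s2,*p2)
    t=np.linalg.lstsq(np.c_[d1,-d2],o2-o1,rcond=None)[0]
    a=o1+d1*t[0];b=o2+d2*t[1]; return (a+b)/2,np.linalg.norm(a-b)
E
python3 - <<'E'
from h import *
np.set_printoptions(precision=4,suppress=True)
print(env.get_obs(), env.hold_point_z)
ss=[]
for c in ['scene','side','wrist']:
    s=snap(c,c+'0'); print(c,s['fx'],s['xyz'],s['attitude']); ss.append(s['img'])
a=np.hstack(ss[:2]); 
cv2.imwrite('pics/s2.png',cv2.resize(ss[0],(800,600),interpolation=cv2.INTER_CUBIC)[:,:,::-1])
cv2.imwrite('pics/d2.png',cv2.resize(ss[1],(800,600),interpolation=cv2.INTER_CUBIC)[:,:,::-1])
E
```

```text
pics
{'clock': 0.0, 'joint_pos': array([ 1.2703,  0.3117,  0.014 ,  1.513 , -0.0044,  1.3192, -0.0272]), 'qd': array([ 0.0014, -0.001 , -0.0002,  0.0001,  0.0026,  0.0009, -0.0005]), 'joint_torque': array([ -0.0001, -37.9919,   0.146 , -23.0593,   0.0122,   0.0133,
        -0.    ]), 'position': array([ 0.1407, -0.5314,  0.4036]), 'tcp_rot': array([-0.0012,  0.9916,  0.129 , -0.0002]), 'force': array([-0.775 , -1.0395, -0.0836]), 'torque': array([ 0.0581, -0.0105,  0.0791]), 'finger_force': 0.0, 'gripper_width': 0.08522892261414702} 0.1547
scene 405.40769435042176 [1.1297 0.1847 1.028 ] [-0.1863  0.5578  0.7715 -0.2426]
side 380.62544143544426 [-0.0996  0.9244  0.7899] [ 0.1324 -0.2389  0.8448 -0.46  ]
wrist 307.40854793702647 [ 0.2201 -0.5104  0.3723] [ 0.1284  0.7815 -0.6024 -0.0996]
```

View pics/s2.png

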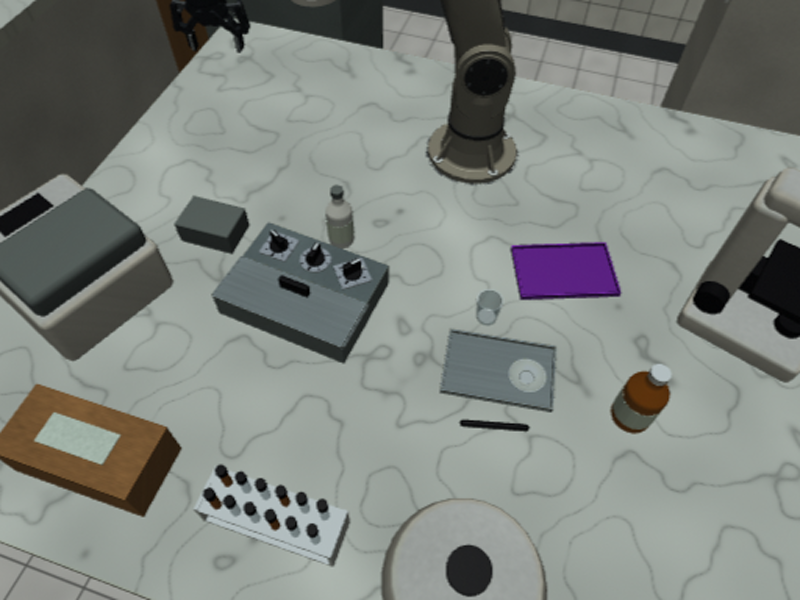

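View pics/d2.png

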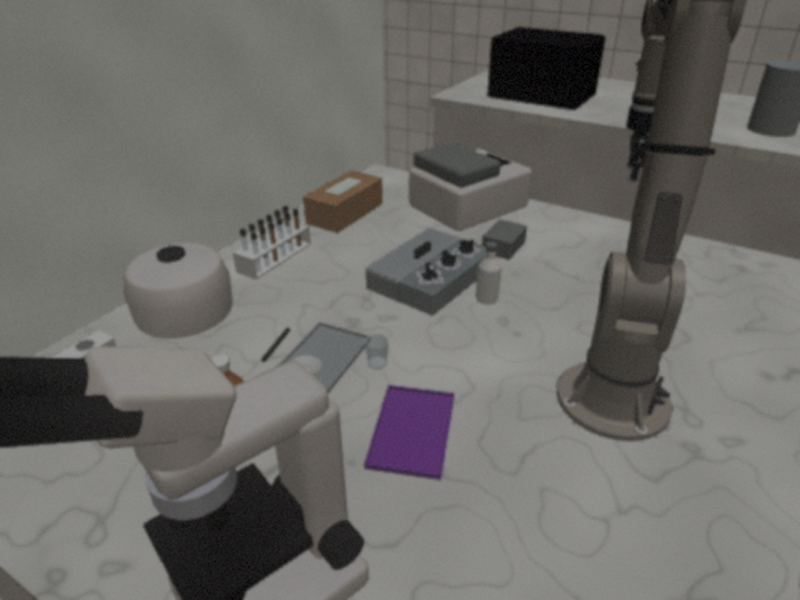

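The scene view shows the safe (deck corners about (268,223), (389,265), (345,350), (214,293) in the 800 px picture) and its dials at (278,242), (315,257) and (352,270). The fin is at (294,285) and the bottle at (341,215). The steel tray is at (498,370), with the dish at (527,375) and the beaker at (489,307).

```bash
python3 - <<'E'
from h import *
np.set_printoptions(precision=4,suppress=True)
s=load('scene0');k=.64
for n,u,v,z in [('c1',268,223,.06),('c2',389,265,.06),('c3',345,350,.06),('c4',214,293,.06),('d1',278,236,.093),('d2',315,250,.093),('d3',352,263,.093),('fin',294,283,.086),('t1',452,332,.013),('t2',556,346,.013),('t3',552,410,.013),('t4',441,392,.013),('dish',527,377,.01),('beaker',489,318,0),('bottle',342,240,0),('tipbox',212,215,.055)]:
    print(n,onplane(s,u*k,v*k,z))
d=load('side0')
print(tri(s,(294*k,283*k),d,(423*k,246*k)))
for a,b in [((352,262),(430,268)),((278,236),(467,243)),((315,248),(449,255))]: print(tri(s,np.array(a)*k,d,np.array(b)*k))
E
```

```text
c1 [ 0.4032 -0.3229  0.06  ]
c2 [ 0.4261 -0.0576  0.06  ]
c3 [ 0.6284 -0.0701  0.06  ]
c4 [ 0.5921 -0.3439  0.06  ]
d1 [ 0.4519 -0.2734  0.093 ]
d2 [ 0.461  -0.1931  0.093 ]
d3 [ 0.4677 -0.1161  0.093 ]
fin [ 0.54   -0.2023  0.086 ]
t1 [0.5041 0.0937 0.013 ]
t2 [0.472  0.2851 0.013 ]
t3 [0.6018 0.301  0.013 ]
t4 [0.6298 0.1083 0.013 ]
dish [0.5508 0.2469 0.01  ]
beaker [0.4428 0.152  0.    ]
bottle [ 0.3514 -0.1875  0.    ]
tipbox [ 0.4164 -0.4425  0.055 ]
(array([ 0.5354, -0.206 ,  0.0815]), np.float64(0.004212213521061861))
(array([ 0.4632, -0.1174,  0.0881]), np.float64(0.002583614654301109))
(array([ 0.4468, -0.2765,  0.0846]), np.float64(0.0021201039039785365))
(array([ 0.4544, -0.1956,  0.0877]), np.float64(0.003532957670369861))
```

```bash
cat >> h.py <<'E'
np.set_printoptions(precision=4,suppress=True)
def state():
    o=env.get_obs(); Rm=rot(o['tcp_rot']); yaw=np.arctan2(Rm[1,0],Rm[0,0]); return o,Rm,yaw
def plan(pos,yaw=None,frm=None,z_is_grasp=True):
    "turn first (units of .08 rad, + clockwise), then shifts in units of .25 m along tool axes after the turn"
    o,Rm,y0=state(); p=np.array(o['position']); p=p+Rm@[0,0,env.hold_point_z] if z_is_grasp else p
    if frm is not None: p,y0=np.array(frm[:3]),frm[3]
    yaw=y0 if yaw is None else yaw
    t=-(np.angle(np.exp(1j*(yaw-y0))))/.08
    x=np.array([np.cos(yaw),np.sin(yaw),0]); y=np.array([np.sin(yaw),-np.cos(yaw),0]); d=np.array(pos)-p
    print('grasp pt',p,'yaw',y0,'| turn',t,'shift',np.array([d@x,d@y,-d[2]])/.25)
E
python3 - <<'E'
from h import *
o,Rm,yaw=state()
s=load('wrist0'); print(Rm, yaw, Rm.T@(s['xyz']-o['position'])); print(Rm.T@rot(s['attitude']))
plan([.41,-.2,.42],-.1,z_is_grasp=False)
E
```

```text
[[ 0.9667  0.256  -0.0006]
 [ 0.256  -0.9667  0.0017]
 [-0.0001 -0.0018 -1.    ]] 0.2589059569572287 [0.0821 0.     0.0315]
[[-0.0016 -0.9472 -0.3206]
 [ 1.     -0.0018  0.0003]
 [-0.0009 -0.3206  0.9472]]
grasp pt [ 0.1407 -0.5314  0.4038] yaw 0.2589059569572287 | turn 4.486324461965359 shift [ 0.9393 -1.4267 -0.0646]
```

Request:
{"api": "step_arm", "payload": {
  "targets": [
    [[0,0,0,0.9,-1],[0,0,0,0.9,-1],[0,0,0,0.9,-1],[0,0,0,0.9,-1],[0,0,0,0.9,-1],[0.1,-0.1,-0.01,0,-1],[0.1,-0.1,-0.01,0,-1],[0.1,-0.1,-0.01,0,-1],[0.1,-0.1,-0.01,0,-1],[0.1,-0.1,-0.01,0,-1],[0.1,-0.1,-0.01,0,-1],[0.1,-0.1,-0.01,0,-1],[0.1,-0.1,-0.01,0,-1],[0.1,-0.1,-0.01,0,-1],[0.1,-0.1,-0.01,0,-1],[0.1,-0.1,-0.01,0,-1],[0.1,-0.1,-0.01,0,-1],[0.1,-0.1,-0.01,0,-1],[0.1,-0.1,-0.01,0,-1],[0,0,0,0,-1]]
  ]
}}

```text
clock: 2.15
position: [0.5279, -0.2131, 0.4392]
tcp_rot: [-0.003, 0.999, -0.045, 0.001]
force: [0.1, 0.8, 1.2]
gripper_width: 0.0853
finger_force: 0.0
```

```bash
python3 - <<'E'
from h import *
o,Rm,yaw=state(); print(o['clock'],o['position'],yaw,o['joint_pos'])
s=snap('wrist','w1'); cv2.imwrite('pics/w1b.png',cv2.resize(s['img'],(800,600),interpolation=cv2.INTER_CUBIC)[:,:,::-1])
E
```

```text
2.15 [ 0.5279 -0.2131  0.4392] -0.09084170763148484 [ 0.5226  0.3479 -0.2329  1.3851  0.0742  1.4168 -1.3698]
```

View pics/w1b.png

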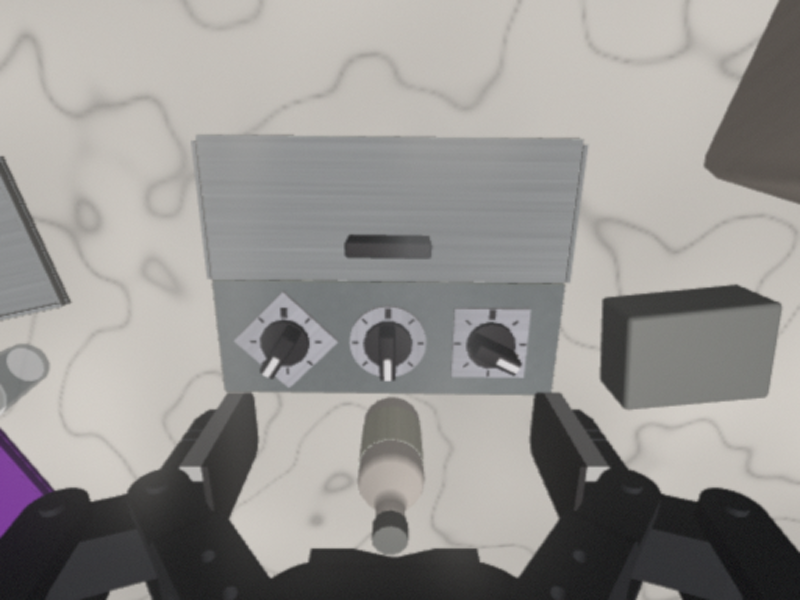

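The wrist view shows the diamond plate at (285,342), the round one at (388,342) and the square one at (492,343). The white pointer ends are at (269,369), (388,372) and (514,369). The fin is at (388,246), the bottle is below the dials, and the lid is shut.

```bash
cat > dials.py <<'E'
from h import *
def dials(tag, approx):
    s=load(tag); img=cv2.GaussianBlur(s['img'],(0,0),.6); g=img.min(axis=2).astype(int)
    out={}
    for n,(u,v) in approx.items():
        m=np.zeros(g.shape,np.uint8); cv2.circle(m,(int(u),int(v)),int(np.hypot(*(proj(s,[*onplane(s,u,v,.06)[:2]+[.034,0],.06])-[u,v]))),1,-1)
        w=((g>225)&(m>0)).astype(np.uint8)
        nn,lab,st,ce=cv2.connectedComponentsWithStats(w)
        if nn<2: print(n,'none',g[m>0].max()); continue
        i=1+np.argmax(st[1:,4]); print(n,'white area',st[i],ce[i], onplane(s,*ce[i],.093))
        out[n]=ce[i]
    return out
E
python3 - <<'E'
from dials import *
k=.64; A=dict(diamond=(285*k,342*k),round=(388*k,342*k),square=(492*k,343*k))
dials('w1',A)
s=load('w1')
for n,p in A.items(): print(n,'plate centre',onplane(s,*p,.061))
# safe outline
for q in [(195,136),(585,140),(225,392),(554,393)]: print(onplane(s,q[0]*k,q[1]*k,.06))
print('fin top corners',[onplane(s,a*k,b*k,.086) for a,b in [(346,236),(432,236),(344,257),(431,258)]])
a=s['img'][180:256,130:350]; cv2.imwrite('pics/crop1.png',cv2.resize(a,None,fx=3.6,fy=3.6,interpolation=cv2.INTER_CUBIC)[:,:,::-1])
E
```

```text
diamond none 211
round none 212
square none 213
diamond plate centre [ 0.4661 -0.1202  0.061 ]
round plate centre [ 0.4588 -0.2009  0.061 ]
square plate centre [ 0.4506 -0.2822  0.061 ]
[ 0.6236 -0.0835  0.06  ]
[ 0.5963 -0.35    0.06  ]
[ 0.4261 -0.0637  0.06  ]
[ 0.401  -0.3315  0.06  ]
fin top corners [array([ 0.55  , -0.1815,  0.086 ]), array([ 0.5447, -0.2395,  0.086 ]), array([ 0.5357, -0.1783,  0.086 ]), array([ 0.5295, -0.2378,  0.086 ])]
```

View pics/crop1.png

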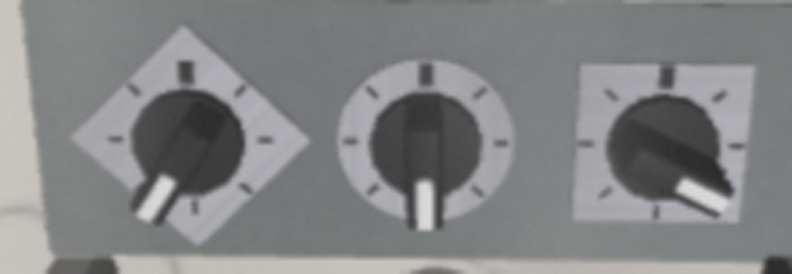

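The crop shows the white pointer lines: diamond from (170,180) to (147,216), round from (425,180) to (425,230), and square from (678,183) to (725,208). The thick marks are at the top of each plate.

```bash
python3 - <<'E'
from dials import *
s=load('w1')
C=dict(diamond=((170,180),(147,216),(.4661,-.1202)),round=((425,180),(425,230),(.4588,-.2009)),square=((678,183),(725,208),(.4506,-.2822)))
f=lambda p:(130+p[0]/3.6-.36,180+p[1]/3.6-.36)
yawS=np.arctan2(.4506-.4661,-.2822+.1202)+np.pi/2; print('safe yaw',yawS)
yawS=-.1
cs=[]
for n,(a,b,c) in C.items():
    A=onplane(s,*f(a),.093);B=onplane(s,*f(b),.093)
    d=B-A; print(n,A[:2],B[:2],'len',np.linalg.norm(d),'line yaw',np.arctan2(d[1],d[0]),'from centre',np.arctan2(*(B[:2]-c)[::-1]), np.linalg.norm(A[:2]-c),np.linalg.norm(B[:2]-c),'dial ang deg',np.degrees(yawS-np.arctan2(d[1],d[0]))%360)
g=s['img'].min(axis=2); m=((g>200)).astype(np.uint8); m[:180]=0;m[256:]=0
n,l,st,ce=cv2.connectedComponentsWithStats(m); print([(ce[i],st[i,4]) for i in range(1,n) if st[i,4]>8])
E
```

```text
safe yaw -1.4754076848551279
diamond [ 0.4669 -0.1211] [ 0.4551 -0.1117] len 0.015075948285260208 line yaw 2.467442994396335 from centre 2.481184670743775 0.0011683642275196718 0.013924673260403812 dial ang deg 212.89635228065973
round [ 0.4597 -0.2007] [ 0.4422 -0.1991] len 0.01752912448565766 line yaw 3.045016898004042 from centre 3.030930038426873 0.0008765117702470344 0.01668637259327972 dial ang deg 179.80380524704228
square [ 0.4515 -0.2796] [ 0.4414 -0.2942] len 0.017692531535416802 line yaw -2.175206185086851 from centre -2.2248635827472287 0.002736806973803757 0.01507864406162385 dial ang deg 118.90055602492092
[(array([172.9355, 234.7097]), np.int32(31)), (array([247.9412, 236.7941]), np.int32(34)), (array([325.1389, 233.9444]), np.int32(36))]
```

```bash
python3 - <<'E'
from h import *
plan([.459,-.2008,.12],-.0955)
E
```

```text
grasp pt [ 0.5261 -0.2155  0.2844] yaw -0.09471728511669819 | turn 0.009783936041272633 shift [-0.2729 -0.0328  0.6576]
```

Request:
{"api": "step_arm", "payload": {
  "targets": [
    [[-0.068,-0.008,0.06,0,0],[-0.068,-0.008,0.1,0,0],[-0.068,-0.008,0.1,0,0],[-0.069,-0.009,0.1,0,0],[0,0,0.1,0,0],[0,0,0.1,0,0],[0,0,0.1,0,0],[0,0,0,0,0],[0,0,0,0,0],[0,0,0,0,0]]
  ]
}}

```text
clock: 3.2
position: [0.4577, -0.2044, 0.2762]
tcp_rot: [0.001, 0.999, -0.051, 0.001]
force: [0.3, 0.1, -0.0]
gripper_width: 0.0427
finger_force: 0.0
```

```bash
python3 - <<'E'
from h import *
plan([.459,-.2008,.09],-.0955); o,Rm,y=state();print(Rm,o['gripper_width'],o['qd'])
s=snap('wrist','w2'); cv2.imwrite('pics/w2b.png',cv2.resize(s['img'],(800,600),interpolation=cv2.INTER_CUBIC)[:,:,::-1])
E
```

```text
grasp pt [ 0.4581 -0.2047  0.1215] yaw -0.1019657028971474 | turn -0.08082128621434252 shift [ 0.0021 -0.0157  0.126 ]
[[ 0.9948 -0.1018  0.0025]
 [-0.1018 -0.9948 -0.0015]
 [ 0.0026  0.0012 -1.    ]] 0.04270913751995678 [-0.0029 -0.0056 -0.004  -0.0078 -0.0017 -0.0028 -0.0011]
```

View pics/w2b.png

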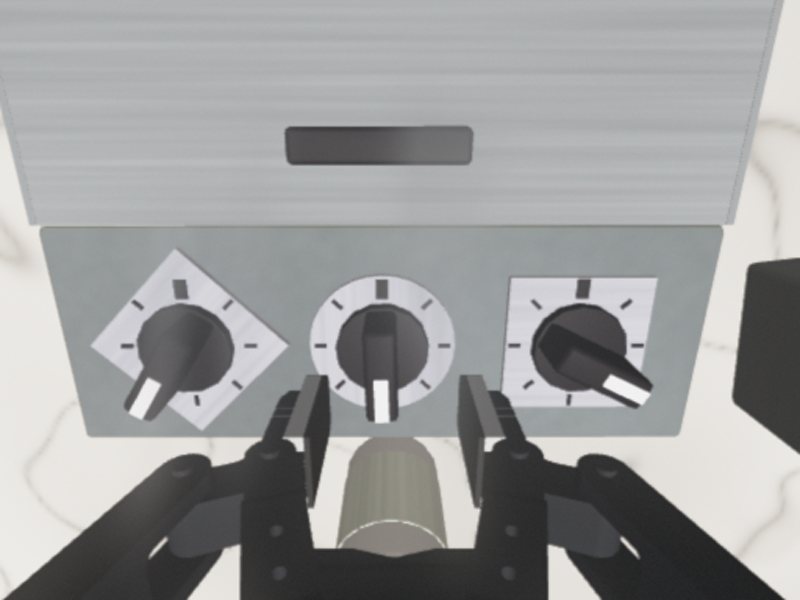

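The close view shows the round dial between the pads, with marks 2 and 6 at (448,346) and (317,346). The diamond's side marks are at (127,346) and (250,346), and the square's at (514,346) and (648,346). The white lines end at (381,421), (135,415) and (648,399).

```bash
python3 - <<'E'
from h import *
s=load('w2');t=load('w1');k=.64
g=lambda p:(p[0]*k,p[1]*k)
f=lambda p:(130+p[0]/3.6-.36,180+p[1]/3.6-.36)
print('heights: pointer tips',[tri(s,g(a),t,f(b)) for a,b in [((381,421),(425,230)),((135,413),(147,218)),((645,401),(723,211))]])
for n,a,b,c,d in [('dia',(127,346),(250,346),(158,380),(137,417)),('rou',(317,346),(448,346),(381,380),(381,421)),('squ',(514,346),(648,346),(608,378),(650,397))]:
    A,B=onplane(s,*g(a),.061),onplane(s,*g(b),.061);C,D=onplane(s,*g(c),.093),onplane(s,*g(d),.093)
    v=D-C;print(n,'centre',(A+B)/2,'span',np.linalg.norm(A-B),'axis-yaw',np.arctan2(A[1]-B[1],A[0]-B[0])-np.pi/2,'line',C[:2],D[:2],np.arctan2(v[1],v[0]))
print('fin corners',[onplane(s,*g(p),.086) for p in [(286,126),(472,126),(286,164),(473,164)]])
print('fin h',tri(s,g((286,126)),t,(346*k,236*k)),tri(s,g((473,164)),t,(431*k,258*k)))
E
```

```text
heights: pointer tips [(array([ 0.4407, -0.1987,  0.09  ]), np.float64(0.00032854352753643466)), (array([ 0.4563, -0.1125,  0.0959]), np.float64(0.0009421056487636884)), (array([ 0.4418, -0.2932,  0.0948]), np.float64(0.0006333256098894339))]
dia centre [ 0.4665 -0.12    0.061 ] span 0.051271694607158434 axis-yaw -0.10454356446668833 line [ 0.4675 -0.1223] [ 0.4536 -0.1109] 2.4524705391867085
rou centre [ 0.458  -0.2005  0.061 ] span 0.05471151623272216 axis-yaw -0.10454356446668811 line [ 0.4592 -0.2007] [ 0.4426 -0.1988] 3.0298330210310924
squ centre [ 0.4494 -0.283   0.061 ] span 0.05607474950118436 axis-yaw -0.10454356446668811 line [ 0.4516 -0.2806] [ 0.4424 -0.2959] -2.115222207490705
fin corners [array([ 0.5465, -0.1806,  0.086 ]), array([ 0.5405, -0.2382,  0.086 ]), array([ 0.5352, -0.1786,  0.086 ]), array([ 0.5291, -0.2379,  0.086 ])]
fin h (array([ 0.5474, -0.179 ,  0.0736]), np.float64(0.0020206624104301984)) (array([ 0.529 , -0.238 ,  0.0844]), np.float64(0.0003475299873506732))
```

Request:
{"api": "step_arm", "payload": {
  "targets": [
    [[0.002,-0.016,0,0,0],[0,0,0.063,0,0],[0,0,0.063,0,0],[0,0,0,0,0],[0,0,0,0,1],[0,0,0,0,1],[0,0,0,0,1],[0,0,0,0,1],[0,0,0,0,1],[0,0,0,0,1]]
  ]
}}

```text
clock: 4.25
position: [0.4588, -0.1999, 0.2444]
tcp_rot: [0.0, 0.999, -0.051, 0.001]
force: [-1.0, 1.5, 5.2]
gripper_width: 0.0105
finger_force: 61.3
```

```bash
python3 - <<'E'
from h import *
plan([.4585,-.2007,.09],1.471);o=env.get_obs();print(o['joint_pos'][6],o['torque'])
E
```

```text
grasp pt [ 0.4591 -0.2     0.0897] yaw -0.1010990849883304 | turn -19.65123856235413 shift [-0.003  -0.0021 -0.001 ]
-1.3861623721269918 [ 0.1079  0.1699 -0.0104]
```

Request:
{"api": "step_arm", "payload": {
  "targets": [
    [[0,0,0,-0.5,1],[0,0,0,-0.97,1],[0,0,0,-1,1],[0,0,0,-1,1],[0,0,0,-1,1],[0,0,0,-1,1],[0,0,0,-1,1],[0,0,0,-1,1],[0,0,0,-1,1],[0,0,0,-1,1],[0,0,0,-1,1],[0,0,0,-1,1],[0,0,0,-1,1],[0,0,0,-1,1],[0,0,0,-1,1],[0,0,0,-1,1],[0,0,0,-1,1],[0,0,0,-1,1],[0,0,0,-1,1],[0,0,0,-1,1]]
  ]
}}

```text
clock: 6.25
position: [0.4591, -0.2003, 0.2445]
tcp_rot: [0.002, 0.745, 0.667, 0.001]
force: [0.9, -0.4, 4.7]
gripper_width: 0.0107
finger_force: 61.2
```

Request:
{"api": "step_arm", "payload": {
  "targets": [
    [[0,0,0,-0.18,1],[0,0,0,0,1],[0,0,0,0,1]]
  ]
}}

```text
clock: 6.55
position: [0.459, -0.2003, 0.2445]
tcp_rot: [0.002, 0.742, 0.671, 0.001]
force: [0.6, 0.1, 5.4]
gripper_width: 0.0106
finger_force: 61.4
```

```bash
python3 - <<'E'
from h import *
plan([.4585,-.2007,.09],1.471);o,R_,y=state();print(o['joint_pos'][6],o['torque'],o['force'],o['gripper_width'])
plan([.4665,-.1207,.12],2.46,frm=[.4585,-.2007,.13,1.471])
E
```

```text
grasp pt [ 0.4595 -0.2006  0.0898] yaw 1.4705066366106396 | turn -0.006167042367005715 shift [-0.001 -0.004 -0.001]
0.03515641315574314 [-0.0079  0.0393  0.0206] [0.5708 0.0954 5.3629] 0.010636703305551512
grasp pt [ 0.4585 -0.2007  0.13  ] yaw 1.471 | turn -12.362499999999999 shift [0.1768 0.2687 0.04  ]
```

Request:
{"api": "step_arm", "payload": {
  "targets": [
    [[0,0,0,0,0],[0,0,0,0,0],[0,0,0,0,0],[0,0,-0.08,0,0],[0,0,-0.08,0,0],[0.08,0,0,0,0],[0.08,0,0,-1,0],[0.08,0,0,0,0],[0.08,0,0,0,0],[0,0,0,-1,0],[0,0,0,-1,0],[0,0,0,-1,0],[0,0,0,-1,0],[0,0,0,-1,0],[0,0,0,-1,0],[0,0,0,-1,0],[0,0,0,-1,0],[0,0,0,-1,0],[0,0,0,-1,0],[0,0,0,-1,0]]
  ]
}}

```text
clock: 8.55
position: [0.4627, -0.12, 0.2829]
tcp_rot: [-0.0, 0.346, 0.938, -0.0]
force: [0.7, -0.1, -0.7]
gripper_width: 0.043
finger_force: 0.0
```

Request:
{"api": "step_arm", "payload": {
  "targets": [
    [[0,0,0,-0.36,0],[0,0,0,0,0],[0,0,0,0,0]]
  ]
}}

```text
clock: 8.85
position: [0.4629, -0.12, 0.2831]
tcp_rot: [-0.0, 0.335, 0.942, -0.0]
force: [0.6, 0.1, -0.3]
gripper_width: 0.0427
finger_force: 0.0
```

```bash
python3 - <<'E'
from h import *
plan([.4668,-.1207,.09],2.46);o,R_,y=state();print(o['joint_pos'][6],o['force'],o['gripper_width'])
E
```

```text
grasp pt [ 0.4629 -0.12    0.1284] yaw 2.458489390304528 | turn -0.01888262119340012 shift [-0.014   0.0078  0.1536]
0.805851177936977 [ 0.5742  0.1448 -0.2581] 0.04269244837529101
```

Request:
{"api": "step_arm", "payload": {
  "targets": [
    [[-0.014,0.008,0,0,0],[0,0,0.077,0,0],[0,0,0.077,0,0],[0,0,0,0,1],[0,0,0,0,1],[0,0,0,0,1],[0,0,0,0,1],[0,0,0,0,1],[0,0,0,0,1]]
  ]
}}

```text
clock: 9.75
position: [0.4673, -0.1203, 0.2452]
tcp_rot: [0.001, 0.334, 0.942, 0.0]
force: [0.7, 1.7, -1.0]
gripper_width: 0.0107
finger_force: 62.5
```

```bash
python3 - <<'E'
from h import *
plan([.4668,-.1207,.09],.685);o,R_,y=state();print(o['torque'],o['force'],o['gripper_width'])
E
```

```text
grasp pt [ 0.4674 -0.1203  0.0905] yaw 2.4598359881545395 | turn 22.185449851931743 shift [-0.003  -0.0004  0.002 ]
[ 0.2193 -0.0856  0.0137] [ 0.6845  1.6546 -0.9689] 0.010698027990863678
```

Now the diamond: turn it clockwise by 22.18 units.

Request:
{"api": "step_arm", "payload": {
  "targets": [
    [[0,0,0,0.5,1],[0,0,0,1,1],[0,0,0,1,1],[0,0,0,1,1],[0,0,0,1,1],[0,0,0,1,1],[0,0,0,1,1],[0,0,0,1,1],[0,0,0,1,1],[0,0,0,1,1],[0,0,0,1,1],[0,0,0,1,1],[0,0,0,1,1],[0,0,0,1,1],[0,0,0,1,1],[0,0,0,1,1],[0,0,0,1,1],[0,0,0,1,1],[0,0,0,1,1],[0,0,0,1,1]]
  ]
}}

```text
clock: 11.75
position: [0.4675, -0.1203, 0.2452]
tcp_rot: [0.0, 0.901, 0.434, 0.001]
force: [0.8, 1.5, -1.8]
gripper_width: 0.0108
finger_force: 62.5
```

Request:
{"api": "step_arm", "payload": {
  "targets": [
    [[0,0,0,1,1],[0,0,0,1,1],[0,0,0,0.68,1],[0,0,0,0,1],[0,0,0,0,1]]
  ]
}}

```text
clock: 12.25
position: [0.4676, -0.1203, 0.2452]
tcp_rot: [0.0, 0.942, 0.337, 0.001]
force: [2.4, 1.8, -1.0]
gripper_width: 0.0108
finger_force: 62.5
```

```bash
python3 - <<'E'
from h import *
plan([.4668,-.1207,.09],.685);o,R_,y=state();print(o['torque'],o['force'],o['gripper_width'])
plan([.4503,-.281,.13],.685); plan([.4503,-.281,.13],.995)
E
```

```text
grasp pt [ 0.4679 -0.1203  0.0905] yaw 0.6868367565508037 | turn 0.02295945688504525 shift [-0.0044 -0.0014  0.0019]
[ 0.412  -0.3533  0.0221] [ 2.3822  1.7547 -1.0487] 0.010825257764029771
grasp pt [ 0.4679 -0.1203  0.0905] yaw 0.6868367565508037 | turn 0.02295945688504525 shift [-0.4612  0.4534 -0.1581]
grasp pt [ 0.4679 -0.1203  0.0905] yaw 0.6868367565508037 | turn -3.852040543114954 shift [-0.5775  0.2911 -0.1581]
```

Request:
{"api": "step_arm", "payload": {
  "targets": [
    [[0,0,0,0,0],[0,0,0,0,0],[0,0,0,0,0],[0,0,-0.08,0,0],[0,0,-0.08,0,0],[-0.066,0.065,0,0,0],[-0.066,0.065,0,0,0],[-0.066,0.065,0,0,0],[-0.066,0.065,0,0,0],[-0.066,0.065,0,0,0],[-0.066,0.065,0,0,0],[-0.066,0.063,0,0,0],[0,0,0,-1,0],[0,0,0,-1,0],[0,0,0,-1,0],[0,0,0,-0.87,0],[0,0,0,0,0],[0,0,0,0,0],[0,0,0,0,0]]
  ]
}}

```text
clock: 14.15
position: [0.4491, -0.2815, 0.2847]
tcp_rot: [0.0, 0.879, 0.477, -0.0]
force: [0.1, -0.9, -0.2]
gripper_width: 0.0425
finger_force: 0.0
```

```bash
python3 - <<'E'
from h import *
plan([.4505,-.2808,.09],.995);o,R_,y=state();print(o['force'],o['gripper_width'])
E
```

```text
grasp pt [ 0.449  -0.2815  0.13  ] yaw 0.9937861192634206 | turn -0.01517350920724192 shift [0.0056 0.0033 0.16  ]
[ 0.0906 -0.9468 -0.1831] 0.04254152567214168
```

Request:
{"api": "step_arm", "payload": {
  "targets": [
    [[0.005,0.003,0,0,0],[0,0,0.08,0,0],[0,0,0.08,0,0],[0,0,0,0,1],[0,0,0,0,1],[0,0,0,0,1],[0,0,0,0,1],[0,0,0,0,1],[0,0,0,0,1]]
  ]
}}

```text
clock: 15.05
position: [0.4507, -0.2808, 0.2453]
tcp_rot: [0.0, 0.879, 0.477, 0.0]
force: [-0.6, 0.4, 1.5]
gripper_width: 0.011
finger_force: 62.6
```

Request:
{"api": "step_arm", "payload": {
  "targets": [
    [[0,0,0,0.5,1],[0,0,0,1,1],[0,0,0,1,1],[0,0,0,1,1],[0,0,0,1,1],[0,0,0,1,1],[0,0,0,1,1],[0,0,0,1,1],[0,0,0,1,1],[0,0,0,1,1],[0,0,0,1,1],[0,0,0,1,1],[0,0,0,1,1],[0,0,0,1,1],[0,0,0,1,1],[0,0,0,1,1],[0,0,0,1,1],[0,0,0,1,1],[0,0,0,1,1],[0,0,0,1,1]]
  ]
}}

```text
clock: 17.05
position: [0.4506, -0.2794, 0.2453]
tcp_rot: [-0.001, 0.96, -0.28, -0.001]
force: [-1.8, 4.5, 3.0]
gripper_width: 0.0105
finger_force: 63.2
```

Request:
{"api": "step_arm", "payload": {
  "targets": [
    [[0,0,0,1,1],[0,0,0,1,1],[0,0,0,1,1],[0,0,0,1,1],[0,0,0,0,1],[0,0,0,0,1]]
  ]
}}

```text
clock: 17.65
position: [0.4508, -0.2792, 0.2452]
tcp_rot: [-0.001, 0.904, -0.427, -0.001]
force: [-1.3, 5.0, 5.5]
gripper_width: 0.0104
finger_force: 63.4
```

```bash
python3 - <<'E'
from h import *
plan([.4505,-.2808,.09],-.885);o,R_,y=state();print(o['force'],o['torque'],o['gripper_width'],o['joint_pos'])
plan([.51,-.21,.29],-.1,frm=[.4505,-.2808,.13,-.885])
E
```

```text
grasp pt [ 0.4507 -0.2788  0.0905] yaw -0.8821956695410975 | turn 0.035054130736281164 shift [0.0056 0.0059 0.0021]
[-1.3211  5.0436  5.4631] [ 1.1061  0.335  -0.0277] 0.010365179450820225 [ 0.5026  0.4173  0.0267  1.7818 -0.016   0.9443 -1.9166]
grasp pt [ 0.4505 -0.2808  0.13  ] yaw -0.885 | turn -9.8125 shift [ 0.2085 -0.3055 -0.64  ]
```

Request:
{"api": "step_arm", "payload": {
  "targets": [
    [[0,0,0,0,0],[0,0,0,0,0],[0,0,0,0,0],[0,0,-0.08,0,0],[0,0,-0.08,0,0],[0,0,-0.08,0,0],[0,0,0,-1,0],[0,0,0,-1,0],[0,0,0,-1,0],[0,0,0,-1,0],[0,0,0,-1,0],[0,0,0,-1,0],[0,0,0,-1,0],[0,0,0,-1,0],[0,0,0,-1,0],[0,0,0,-1,0],[0,0,0,-1,0],[0,0,0,-1,0],[0,0,0,-1,0],[0,0,0,-1,0]]
  ]
}}

```text
clock: 19.65
position: [0.4503, -0.2815, 0.3046]
tcp_rot: [0.0, 0.993, 0.119, 0.0]
force: [0.2, -0.5, 0.5]
gripper_width: 0.0425
finger_force: 0.0
```

Request:
{"api": "step_arm", "payload": {
  "targets": [
    [[0,0,0,-1,0],[0,0,0,-1,0],[0,0,0,-1,0],[0,0,0,-1,0],[0,0,0,-1,0],[0,0,0,-1,0],[0,0,0,-1,0],[0,0,0,-1,0],[0,0,0,-1,0],[0,0,0,-1,0],[0,0,0,-1,0],[0,0,0,-1,0],[0,0,0,-1,0],[0,0,0,-1,0],[0,0,0,-1,0],[0,0,0,-0.4,0],[0.1,0.1,0,0,0],[0.1,0.1,0,0,0],[0.113,0.116,0,0,0],[0,0,0,0,0]]
  ]
}}

```text
clock: 21.65
position: [0.5413, -0.2052, 0.3051]
tcp_rot: [0.0, 0.74, 0.673, 0.004]
force: [-0.2, -0.1, -0.3]
gripper_width: 0.0428
finger_force: 0.0
```

```bash
python3 - <<'E'
from h import *
plan([.5375,-.2087,.082],1.471);o,R_,y=state();print(o['force'],o['gripper_width'])
s=snap('wrist','w3'); cv2.imwrite('pics/w3b.png',cv2.resize(s['img'],(800,600),interpolation=cv2.INTER_CUBIC)[:,:,::-1])
E
```

```text
grasp pt [ 0.5421 -0.2044  0.1504] yaw 1.4758351342628169 | turn 0.060439178285209824 shift [-0.0189 -0.0167  0.2736]
[-0.2446 -0.0795 -0.2938] 0.04280022426894943
```

View pics/w3b.png

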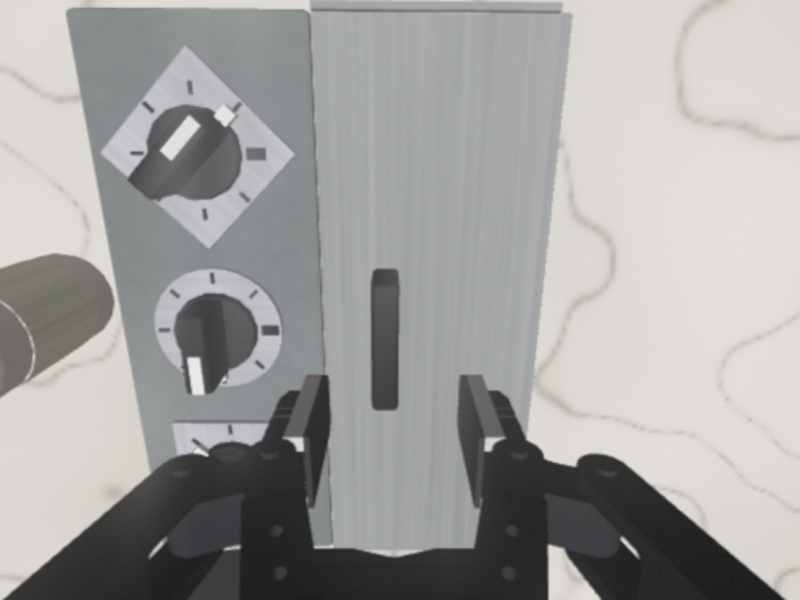

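The image's right is now the lid side. The diamond pointer's nose is over mark 7 at (228,113), the round pointer points down at mark 2 at (196,378), and the square's points up-left near (200,452), towards mark 5. The fin, at (385,340), is between the pads.

Request:
{"api": "step_arm", "payload": {
  "targets": [
    [[-0.019,-0.017,0.05,0.06,0],[0,0,0.08,0,0],[0,0,0.08,0,0],[0,0,0.064,0,0],[0,0,0,0,0],[0,0,0,0,1],[0,0,0,0,1],[0,0,0,0,1],[0,0,0,0,1],[0,0,0,0,1],[0,0,0,0,1]]
  ]
}}

```text
clock: 22.8
position: [0.5354, -0.2168, 0.2377]
tcp_rot: [0.005, 0.744, 0.668, 0.003]
force: [8.3, -2.1, -6.5]
gripper_width: 0.0103
finger_force: 61.7
```

Request:
{"api": "step_arm", "payload": {
  "targets": [
    [[0,0.02,0,0,1],[0,0.02,0,0,1],[0,0.02,0,0,1],[0,0.02,0,0,1],[0,0.02,0,0,1],[0,0.02,0,0,1]]
  ]
}}

```text
clock: 23.4
position: [0.5623, -0.2196, 0.2376]
tcp_rot: [0.001, 0.745, 0.668, -0.001]
force: [-2.3, -1.3, 5.0]
gripper_width: 0.0108
finger_force: 63.3
```

Request:
{"api": "step_arm", "payload": {
  "targets": [
    [[0,0.03,0,0,1],[0,0.03,0,0,1],[0,0.03,0,0,1],[0,0.03,0,0,1],[0,0.03,0,0,1],[0,0.03,0,0,1],[0,0.03,0,0,1],[0,0.025,0,0,1],[0,0,0,0,1],[0,0,0,0,1]]
  ]
}}

```text
clock: 24.4
position: [0.6215, -0.2257, 0.2376]
tcp_rot: [0.002, 0.745, 0.668, 0.001]
force: [2.5, -1.4, 5.1]
gripper_width: 0.0107
finger_force: 63.3
```

Request:
{"api": "step_arm", "payload": {
  "targets": [
    [[0,0.008,0,0,1],[0,0.008,0,0,1],[0,0,0,0,1],[0,0,0,0,1]]
  ]
}}

```text
clock: 24.8
position: [0.6246, -0.226, 0.2376]
tcp_rot: [0.001, 0.745, 0.668, -0.0]
force: [-1.1, -0.6, 7.0]
gripper_width: 0.0106
finger_force: 63.6
```

Request:
{"api": "step_arm", "payload": {
  "targets": [
    [[0,0.006,0,0,1],[0,0.006,0,0,1],[0,0,0,0,1],[0,0,0,0,1]]
  ]
}}

```text
clock: 25.2
position: [0.627, -0.2263, 0.2376]
tcp_rot: [0.0, 0.745, 0.668, -0.001]
force: [-4.2, 0.0, 9.4]
gripper_width: 0.0107
finger_force: 63.8
```

```bash
python3 - <<'E'
from h import *
o,R_,y=state();print(o['force'],o['gripper_width'],o['joint_pos'])
plan([.53,-.21,.28]);plan([.53,-.21,.28],-.1)
E
```

```text
[-4.1944  0.0446  9.4353] 0.010688263197224601 [ 0.5509  0.7061 -0.3825  1.3619  0.2731  1.1259  0.0246]
grasp pt [ 0.6269 -0.2264  0.0829] yaw 1.4617337656138554 | turn -0.0 shift [ 0.0232 -0.3924 -0.7882]
grasp pt [ 0.6269 -0.2264  0.0829] yaw 1.4617337656138554 | turn 19.521672070173192 shift [-0.3922 -0.0267 -0.7882]
```

Request:
{"api": "step_arm", "payload": {
  "targets": [
    [[0,0,0,0,0],[0,0,0,0,0],[0,0,0,0,0],[0,0,-0.08,0,0],[0,0,-0.08,0,0],[0,-0.05,-0.1,0,0],[0,-0.05,-0.1,1,0],[0,-0.05,-0.1,1,0],[0,-0.04,-0.1,1,0],[0,0,-0.1,1,0],[0,0,0,1,0],[0,0,0,1,0],[0,0,0,1,0],[0,0,0,1,0],[0,0,0,1,0],[0,0,0,1,0],[0,0,0,1,0],[0,0,0,1,0],[0,0,0,1,0],[0,0,0,1,0]]
  ]
}}

```text
clock: 27.2
position: [0.5808, -0.2178, 0.4005]
tcp_rot: [-0.001, 0.986, 0.169, -0.0]
force: [-0.3, -0.7, 0.6]
gripper_width: 0.0429
finger_force: 0.0
```

Request:
{"api": "step_arm", "payload": {
  "targets": [
    [[0,0,0,1,0],[0,0,0,1,0],[0,0,0,1,0],[0,0,0,1,0],[0,0,0,1,0],[0,0,0,0.5,0],[0,0,0,0,0],[0,0,0,0,0]]
  ]
}}

```text
clock: 28.0
position: [0.5809, -0.2179, 0.4007]
tcp_rot: [-0.0, 0.999, -0.048, -0.0]
force: [-0.1, 0.2, -0.5]
gripper_width: 0.043
finger_force: 0.0
```

```bash
python3 - <<'E'
from h import *
plan([.55,-.21,.28],-.1)
s=snap('wrist','w4'); cv2.imwrite('pics/w4b.png',cv2.resize(s['img'],(800,600),interpolation=cv2.INTER_CUBIC)[:,:,::-1])
E
```

```text
grasp pt [ 0.5808 -0.2178  0.246 ] yaw -0.09682781167027742 | turn 0.03965235412153236 shift [-0.1256 -0.0187 -0.1358]
```

View pics/w4b.png

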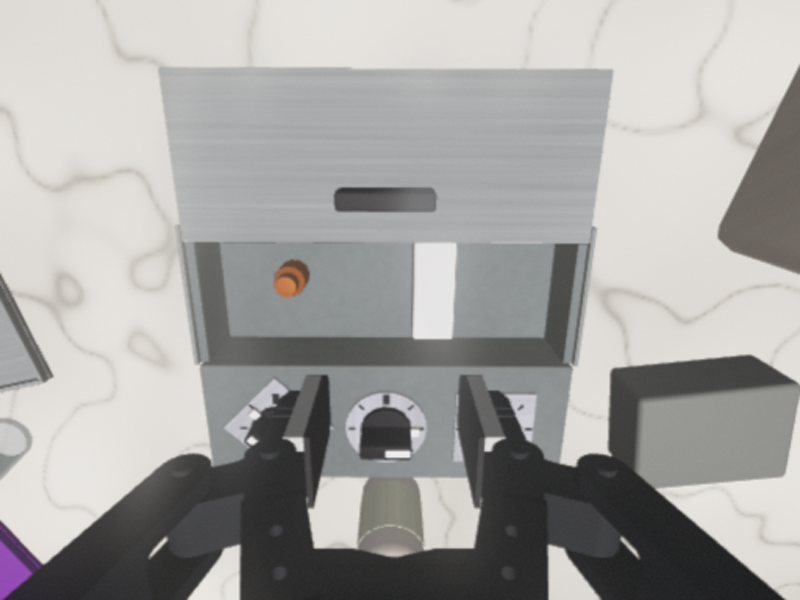

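The lid is open: its edge is at v≈241 and the fin at (385,199). The cassette's white top spans (414,242) to (455,340), and the vial is at (290,280).

```bash
cat > cas.py <<'E'
from h import *
def cas(tag,z=.040):
    s=load(tag); im=s['img'].astype(int); o=np.array([.537-.0299,-.2056])
    m=(im.min(axis=2)>215).astype(np.uint8)
    n,l,st,ce=cv2.connectedComponentsWithStats(m)
    best=None
    for i in range(1,n):
        p=onplane(s,*ce[i],z)[:2]
        if st[i,4]>300 and .49<p[0]<.62 and -.34<p[1]<-.07: best=i if best is None or st[i,4]>st[best,4] else best
    c=max(cv2.findContours((l==best).astype(np.uint8),0,1)[0],key=cv2.contourArea)
    # upper/lower corners from polygon
    ap=cv2.approxPolyDP(c,4,True)[:,0]; print('px',ap.tolist())
    W=np.array([onplane(s,*p,z)[:2] for p in c[:,0]],np.float32)
    r=cv2.minAreaRect(W*1000); print('rect',r); B=cv2.boxPoints(r); print(B)
    return ap,s
E
python3 - <<'E'
from cas import *
cas('w4'); s=load('w4'); k=.64
print('fin',[onplane(s,a*k,b*k,.086) for a,b in [(335,188),(436,188),(335,211),(436,211)]])
print('lid edge',onplane(s,390*k,241*k,.06))
E
```

```text
px [[266, 156], [265, 215], [286, 216], [291, 156]]
rect ((553.8712768554688, -244.70750427246094), (27.71780014038086, 71.08126831054688), 83.91793060302734)
[[ 517.0623 -254.7227]
 [ 587.7435 -262.254 ]
 [ 590.6802 -234.6923]
 [ 519.9991 -227.161 ]]
fin [array([ 0.6377, -0.1899,  0.086 ]), array([ 0.632 , -0.2479,  0.086 ]), array([ 0.6247, -0.1881,  0.086 ]), array([ 0.6188, -0.247 ,  0.086 ])]
lid edge [ 0.5983 -0.2177  0.06  ]
```

Request:
{"api": "step_arm", "payload": {
  "targets": [
    [[-0.05,0.04,0.08,0,-1],[-0.05,0.04,0.08,0,-1],[0,0.04,0.05,0,-1],[0,0,0,0,-1],[0,0,0,0,-1]]
  ]
}}

```text
clock: 28.55
position: [0.5538, -0.2456, 0.349]
tcp_rot: [-0.0, 0.999, -0.049, 0.001]
force: [0.1, 0.2, 0.3]
gripper_width: 0.0855
finger_force: 0.0
```

```bash
python3 - <<'E'
from cas import *
snap('wrist','w5'); a,s=cas('w5'); plan([.55,-.21,.1],-.1)
b,t=cas('w4')
for q in a:
  for r in b:
    p,e=tri(s,q,t,r)
    if e<.003 and 0.02<p[2]<.07: print(q,r,p,e)
E
```

```text
px [[235, 141], [236, 212], [263, 215], [266, 141]]
rect ((554.3280639648438, -244.7071075439453), (28.70257568359375, 72.4181137084961), 84.28585815429688)
[[ 516.8701 -255.3819]
 [ 588.9283 -262.5923]
 [ 591.7861 -234.0323]
 [ 519.7278 -226.822 ]]
grasp pt [ 0.5545 -0.245   0.1949] yaw -0.09706207247368014 | turn 0.03672409407899837 shift [-0.032  -0.1374  0.3795]
px [[266, 156], [265, 215], [286, 216], [291, 156]]
rect ((553.8712768554688, -244.70750427246094), (27.71780014038086, 71.08126831054688), 83.91793060302734)
[[ 517.0623 -254.7227]
 [ 587.7435 -262.254 ]
 [ 590.6802 -234.6923]
 [ 519.9991 -227.161 ]]
[235 141] [266 156] [ 0.5926 -0.2347  0.048 ] 0.0009118978835265278
[236 212] [265 215] [ 0.5252 -0.2278  0.0475] 0.001417561404001853
[263 215] [286 216] [ 0.5102 -0.2532  0.0237] 0.00019734174408892865
[266 141] [291 156] [ 0.589  -0.2618  0.0429] 0.0012205527293820179
```

Request:
{"api": "step_arm", "payload": {
  "targets": [
    [[0.002,0,0.08,0.04,-0.3],[0,0,0.1,0,-0.3],[0,0,0.1,0,-0.3],[0,0,0.1,0,-0.3],[0,0,0.1,0,-0.3],[0,0,0.08,0,-0.3],[0,0,0.06,0,-0.3],[0,0,0.04,0,-0.3],[0,0,0,0,-0.3],[0,0,0,0,-0.3],[0,0,0,0,1],[0,0,0,0,1],[0,0,0,0,1],[0,0,0,0,1],[0,0,0,0,1]]
  ]
}}

```text
clock: 30.1
position: [0.5543, -0.2459, 0.1851]
tcp_rot: [0.0, 0.999, -0.051, 0.001]
force: [1.2, -0.8, 5.5]
gripper_width: 0.0292
finger_force: 60.3
```

```bash
python3 - <<'E'
from h import *
o,R_,y=state();print(o['force'],o['gripper_width']);plan([.56,.147,.03],.165)
# tray outline, blob of tray in scene view: refine corners
s=load('scene0');k=.64
P=np.array([onplane(s,a*k,b*k,.013)[:2] for a,b in [(452,332),(556,346),(552,410),(441,392)]])
print(cv2.minAreaRect((P*1000).astype(np.float32)))
g=s['img'].astype(int); 
E
```

```text
[ 1.1739 -0.7646  5.4842] 0.02915241095093804
grasp pt [ 0.5547 -0.246   0.0304] yaw -0.10120222226350119 | turn -3.327527778293765 shift [ 0.2791 -1.5473  0.0015]
((550.8847045898438, 196.7106475830078), (130.73477172851562, 197.61180114746094), 8.262505531311035)
```

Request:
{"api": "step_arm", "payload": {
  "targets": [
    [[0,0,-0.02,0,1],[-0.006,0,-0.02,0,1],[-0.004,0,-0.04,0,1],[0,0,-0.06,0,1],[0,0,-0.08,0,1],[0,0,-0.1,0,1],[0,0,-0.1,0,1],[0,0,-0.1,0,1],[0,0,-0.06,0,1],[0,0,-0.02,-0.5,1],[0,0,0,-0.8,1],[0,0,0,-0.8,1],[0,0,0,-0.6,1],[0,0,0,-0.36,1],[0,0,0,0,1]]
  ]
}}

```text
clock: 31.6
position: [0.551, -0.2453, 0.3345]
tcp_rot: [0.0, 0.997, 0.072, 0.0]
force: [-0.5, -0.5, -0.1]
gripper_width: 0.0291
finger_force: 59.6
```

Request:
{"api": "step_arm", "payload": {
  "targets": [
    [[0.01,-0.03,0,0,1],[0.01,-0.07,0,0,1],[0.018,-0.1,0,0,1],[0.018,-0.11,0,0,1],[0.018,-0.11,0,0,1],[0.018,-0.11,0,0,1],[0.018,-0.11,0,0,1],[0.018,-0.11,0,0,1],[0.018,-0.11,0,0,1],[0.018,-0.11,0,0,1],[0.018,-0.11,0,0,1],[0.018,-0.11,0,0,1],[0.018,-0.11,0,0,1],[0.018,-0.11,0,0,1],[0.01,-0.1,0,0,1],[0.01,-0.05,0,0,1],[0,0,0,0,1],[0,0,0,0,1]]
  ]
}}

```text
clock: 33.4
position: [0.5585, 0.1492, 0.3336]
tcp_rot: [0.001, 0.997, 0.072, -0.0]
force: [-0.4, 0.5, -1.1]
gripper_width: 0.029
finger_force: 59.6
```

```bash
python3 - <<'E'
from h import *
plan([.558,.1475,.034],.144); o,R_,y=state();print(o['force'],o['gripper_width'])
s=snap('wrist','w6'); cv2.imwrite('pics/w6b.png',cv2.resize(s['img'],(800,600),interpolation=cv2.INTER_CUBIC)[:,:,::-1])
E
```

```text
grasp pt [0.5585 0.1489 0.1789] yaw 0.14341069834016362 | turn -0.007366270747954581 shift [-0.0027  0.0054  0.5795]
[-0.3764  0.4578 -1.0968] 0.029042366686348735
```

View pics/w6b.png

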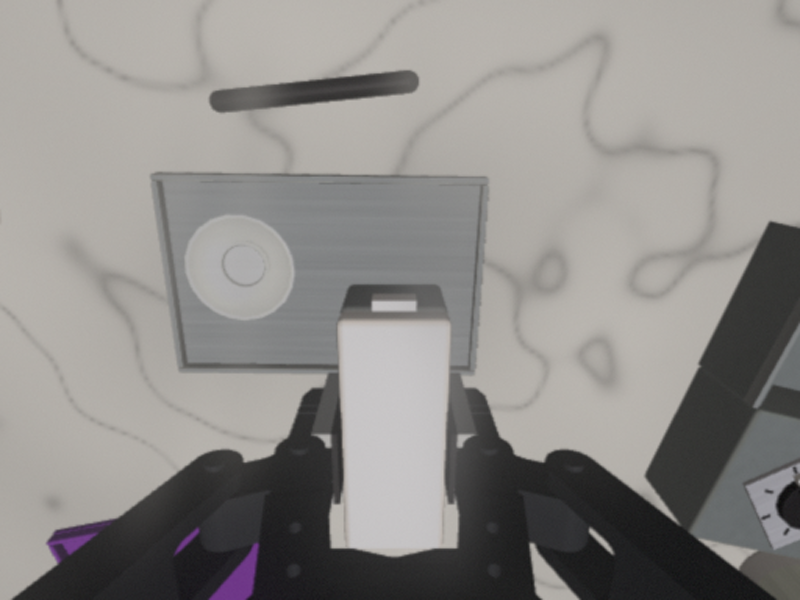

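The tray rim corners are at (153,174), (488,178), (473,373) and (181,371), with the dish at (240,267). The cassette is held level above the free half.

```bash
python3 - <<'E'
from h import *
s=load('w6');t=load('scene0');k=.64
A=[(153,174),(488,178),(473,373),(181,371)]; B=[(552,410),(441,392),(452,332),(556,346)]
P=[]
for a,b in zip(A,B):
    p=onplane(s,a[0]*k,a[1]*k,.013);P.append(p[:2]);print(p,tri(s,np.array(a)*k,t,np.array(b)*k))
P=np.array(P);c=P.mean(0);d=(P[0]+P[3]-P[1]-P[2]);d/=np.linalg.norm(d);yaw=np.arctan2(-d[0],d[1]);print(c,yaw,np.linalg.norm(P[0]-P[1]),np.linalg.norm(P[1]-P[2]))
print('dish',onplane(s,240*k,267*k,.014))
q=c-d*.052;print(q);plan([*q,.034],yaw)
E
```

```text
[0.5995 0.2958 0.013 ] (array([0.5974, 0.3014, 0.0029]), np.float64(0.0020032747875770186))
[0.6248 0.1018 0.013 ] (array([0.6256, 0.1043, 0.0074]), np.float64(0.007505593321909263))
[0.4985 0.0858 0.013 ] (array([0.5109, 0.093 , 0.0305]), np.float64(0.008128111278817168))
[0.4726 0.2795 0.013 ] (array([ 0.4624,  0.2865, -0.0032]), np.float64(0.0015427165038338013))
[0.5489 0.1907] 0.13139700761261577 0.19568759709514172 0.12730155637631202
dish [0.5506 0.2431 0.014 ]
[0.5557 0.1392]
grasp pt [0.5587 0.1479 0.1789] yaw 0.14158710531129187 | turn 0.12737622123345121 shift [-0.0167  0.0329  0.5794]
```

Request:
{"api": "step_arm", "payload": {
  "targets": [
    [[-0.011,0.023,0.04,0.1,1],[0,0,0.08,0,1],[0,0,0.1,0,1],[0,0,0.1,0,1],[0,0,0.1,0,1],[0,0,0.07,0,1],[0,0,0.05,0,1],[0,0,0.03,0,1],[0,0,0.02,0,1],[0,0,0,0,1],[0,0,0,0,1]]
  ]
}}

```text
clock: 34.55
position: [0.5571, 0.1438, 0.1869]
tcp_rot: [-0.0, 0.998, 0.068, 0.001]
force: [0.4, 0.3, -0.6]
gripper_width: 0.0291
finger_force: 59.6
```

Request:
{"api": "step_arm", "payload": {
  "targets": [
    [[0,0,0.003,0,1],[0,0,0.003,0,1],[0,0,0,0,1],[0,0,0,0,1]]
  ]
}}

```text
clock: 34.95
position: [0.5567, 0.1438, 0.1848]
tcp_rot: [0.0, 0.998, 0.068, 0.0]
force: [0.7, -0.8, -1.1]
gripper_width: 0.0288
finger_force: 59.6
```

```bash
python3 - <<'E'
from h import *
plan([.5565,.142,.0284],.131); o,R_,y=state();print(o['force'],o['gripper_width'])
E
```

```text
grasp pt [0.5567 0.1438 0.0301] yaw 0.13573305816330872 | turn 0.05916322704135889 shift [-0.0018  0.0069  0.007 ]
[ 0.6645 -0.7661 -1.1458] 0.02882446689651653
```

Request:
{"api": "step_arm", "payload": {
  "targets": [
    [[0,0,0.004,0,1],[0,0,0,0,1],[0,0,0,0,1]]
  ]
}}

```text
clock: 35.25
position: [0.5566, 0.1437, 0.1836]
tcp_rot: [0.0, 0.998, 0.068, -0.0]
force: [-0.6, -0.9, 0.0]
gripper_width: 0.0291
finger_force: 59.6
```

Request:
{"api": "step_arm", "payload": {
  "targets": [
    [[0,0,0.003,0,1],[0,0,0,0,1],[0,0,0,0,1]]
  ]
}}

```text
clock: 35.55
position: [0.5567, 0.1438, 0.1832]
tcp_rot: [0.0, 0.998, 0.068, 0.0]
force: [-0.3, -0.8, 1.3]
gripper_width: 0.0292
finger_force: 60.0
```

Request:
{"api": "step_arm", "payload": {
  "targets": [
    [[0,0,0.004,0,1],[0,0,0,0,1],[0,0,0,0,1]]
  ]
}}

```text
clock: 35.85
position: [0.5567, 0.1438, 0.1831]
tcp_rot: [0.0, 0.998, 0.068, 0.0]
force: [-2.9, -0.2, 7.6]
gripper_width: 0.029
finger_force: 60.7
```

Contact on the floor (7.6 N). Now release, rise and look.

Request:
{"api": "step_arm", "payload": {
  "targets": [
    [[0,0,0,0,0.05],[0,0,0,0,0.05],[0,0,0,0,0.05],[0,0,-0.02,0,0.05],[0,0,-0.05,0,0.05],[0,0,-0.1,0,0],[0,0,-0.1,0,0],[0,0,-0.1,0,0],[0,0,-0.1,0,0],[0,0,-0.1,0,0],[0,0,-0.1,0,0],[0,0,-0.1,0,0],[0,0,-0.1,0,0],[0,0,0,0,0],[0,0,0,0,0],[0,0,0,0,0]]
  ]
}}

```text
clock: 37.45
position: [0.5562, 0.1436, 0.3986]
tcp_rot: [0.0, 0.998, 0.068, -0.001]
force: [-0.2, -0.7, -0.4]
gripper_width: 0.0428
finger_force: 0.0
```

```bash
python3 - <<'E'
from h import *
s=snap('wrist','w7');t=snap('scene','s7')
a=cv2.resize(s['img'],(400,300),interpolation=cv2.INTER_AREA); b=t['img'][110:290,110:410]; b=cv2.resize(b,(500,300),interpolation=cv2.INTER_CUBIC)[:,:400]
c=cv2.resize(t['img'][110:280,120:370],(800,544),interpolation=cv2.INTER_CUBIC); c[:225,500:]=cv2.resize(s['img'],(300,225),interpolation=cv2.INTER_AREA)
cv2.imwrite('pics/fin.png',c[:,:,::-1])
E
```

```text
(no output)
```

View pics/fin.png

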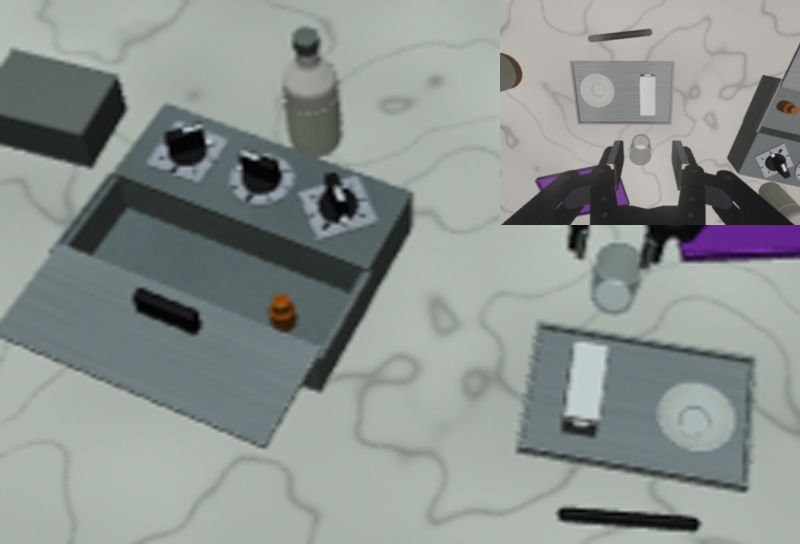

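The cassette stands upright and flat in the tray's free half at (585,385), clear of the dish at (695,415). The lid is open, and the vial, bottle, beaker and marker are still standing in place.

```bash
python3 -c "
from h import *
print(job.hand_in())"
```

```text
the job is handed in; nothing more can be done
None
```

The job is handed in: all three dials are at their code marks, the lid is fully open, and the slide cassette stands upright and flat in the free half of the steel tray, with everything else where it was (37.5 s of the 72 s used).

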